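# Lock the trolley tow bar with its hairpin clip

## Robot

A 6-joint arm with a two-finger parallel gripper is mounted at the origin on the work surface. World frame = base frame: x ahead of the robot, y to its left, z up, the work surface at z = 0. Lengths are in m, angles in rad, forces in N, time in s.
With the tool pointing down it reaches from about 0.275 to 0.75 m from the base axis. Payload 10.2 kg.
Tool frame: the origin (TCP) lies midway between the tips of the shut fingers; the grasp point (between the pads) lies env.grip_depth behind it (env.grip_depth is the distance from the TCP to the grasp point, in m); x points along the fingers, y is the direction in which the jaws open and shut, and the axes are right-handed (so a half turn about x gives the same grasp; the last joint's range is limited). The gripper opens to 85 mm and grips with 20 to 120 N. Pads are 22 mm wide; open, the fingers measure 114 mm over their backs; the gripper's body (76 mm by 85 mm) begins 54 mm behind the grasp point. The pads swing forward as they close: fully open they stand 13 mm farther back than shut.
Start: joints at [-1.43, 0.313, 1.498, -0, 1.331, -0.223], TCP at [0.187, -0.491, 0.231] pointing down, gripper open.
Joint ranges: [-2.94, 2.94], [-0.97, 2.17], [0.19, 2.56], [-1.23, 4.37], [0.02, 3.11], [-2.88, 2.88]. Speed limits (rad/s): [2.39, 2.39, 3.01, 3.14, 3.14, 3.14].

## Interface

Orientations are given as [roll, pitch, yaw] about the fixed x, y, z axes, in that order (R = Rz(yaw) Ry(pitch) Rx(roll)).
In Python, from station import env gives the robot as it stands.
- The arm moves only by the tool step_arm, never from a script. Its argument "moves" is a list of rows, each a list of 4 numbers: the shift along the world's x, y, z normalised to -1 to 1, where 1 is 0.04 m, then the turn about the world's z normalised to -1 to 1, where 1 is 0.1 rad. In form: [[x, y, z, twist], ...]. A call has exactly 5 rows; each row shifts and turns the pose as measured when the row begins; what a row does not reach is not made up. A row lasts 1/12 s, in which the tool goes at most 41.7 mm and 7.16 degrees, less where a joint would pass 70% of its speed; a pose out of reach is approached as far as the arm can. A call with a number of a shift or a turn outside -1 to 1 is refused whole. A call with a gripper value outside its range is refused whole. "hand" is the finger opening in mm, from 0 to 85.4, set as the call begins (left out, the last holds). The fingers move at their own pace and stop on an object; "squeeze" is the grip in N (left out, the last holds). Time passes only in rows, so rows that do not move let the fingers close, or fill a call up. It gives the time, the measured TCP pose, the force and the opening at its end, in the units of the state.
- env.observe(): the state, without advancing time (a new reading comes with each control period).
- env.read_camera(name): name is "side" or "top" or "wrist"; returns a dict with "frame" (480x640x3 uint8, red, green, blue), "range_z" (480x640 float32, m along the optical axis (not along the pixel's ray), 0 where there is no reading), "mtx" (3x3 intrinsics, pixels), "k1" (the pictures are not rectified: a ray, as slopes to the right and down, at radius r is drawn at 1 + k1 r^2 times it, then the intrinsics apply), "pose" (4x4, takes a point from camera to world coordinates); the wrist camera has in their place "T_tool_cam" (4x4, takes a point from camera to tool coordinates, whose origin is the TCP and whose axes are the tool frame's). Camera axes: x right, y up, looking along -z (the intrinsics and any distortion apply to the point x, -y, -z); pixel columns grow to the right and rows downward; lengths in m; the calibration is good to about 2 mm. A picture is of the moment at which its call begins: read the wrist's pose just before it.
- env.close_job(): hands the job in, once; it reports no verdict.
Trained networks look in a picture, given as the dict that the camera call returned (one of the last four; its "shot" number tells which), for a name from the list of things; names that differ only in an ending like _2 or _b are one class to them, and where a whole thing is asked for, a point or a joint stands for the part that bears it (a point fixed in the world has none). Each returns a list of dicts, best first, with "conf" (0 to 1); they miss things now and then, are a little off and sometimes report something else, mostly with a low value. They report only what shows in the picture. A call takes as long as a camera call. They do not tell look-alikes from the thing itself.
- env.cut_out(picture, label): "mask" (480x640 bool, what is visible of it).
- env.mark_of(picture, label): "centre" ([x, y, z] in m, in world coordinates, good to about 4 mm: a listed point, or the origin of a listed thing).
The state is a dict: "time_s": time; "joint_pos": joint angles; "dq": joint speeds; "effort": joint torques, N m; "tcp_pos": TCP position; "orientation": TCP orientation; "force": force on the tool from outside, world axes, zero at the start; "moment": the same for the moment, N m; "grip_width": opening from 0.0 (shut) to 1.0 (fully open).
Only numpy, scipy, OpenCV 4.12 (cv2) and the standard library are available. Lean on these libraries where they do the work, as an engineer would, in place of code of your own. Each camera call takes 0.05 s, during which the arm holds its last target.

## Task

The yellow trolley tow bar has been dropped over its upright coupling pin. Take the orange-handled hairpin clip off the bench and slide it level through the cross slot of that pin until it is fully home with its bowed spring arm snapped around the shank, then let go and leave it there. Leave the bare spare pin empty and the smaller black-handled clip where it lies.

Things in the scene. Friction and masses are not known exactly. Their poses are not given: they have to be found in the camera images.
- clip_grip (a point): Centre of the clip's orange handle: 30 (x) x 28 (y) x 24 mm high, 12 mm above the underside; loose, lying flat, 90 g. x: to the open end. 6 mm wires along the underside: straight leg at y=0, tip 126 mm ahead; spring arm on +y, bow y=13 mm 78 ahead, neck y=8 at 100, flared tip y=21 at 120, yields to +y (5 N push). Home: shank axis 78 mm ahead; a cross bar 61 ahead stops on the shank 4 mm later.
- tow_slot (a point): Slot centre in the fixed upright pin with the yellow bar. x: along slot and bar, away from the robot within 20 deg; insert along +x, arm outside the shank. z up, 54 mm above bench. Steel shank 30 mm dia., top 30 mm above this point, red line on top along the slot. Slot 14 mm wide (mouths 22), 16 high; its floor is level with a 90 mm dia. washer 8 mm below this point, on which the clip lies.
- spare_slot (a point): Bystander: the same point of an equal fixed pin, with the same washer, foot and slot but without a yellow bar. To be left empty.
- black_grip (a point): Centre of the handle of a bystander: a smaller hairpin clip with a black block handle (30 x 28 x 24 mm), about 125 mm long, loose on the bench; this point is 12 mm above its underside, x towards its open end. To be left lying.
There are look-alikes about, which are no part of the job. What is shaped like the part that bears clip_grip but green or purple is not meant.

How it is judged:
At the end, for the whole second after the job is handed in: The orange clip rests released, level and in line with the tow bar pin's slot within 15 degrees, slot centre within 10 mm sideways of its leg, shank axis 78 mm (within 10 mm) ahead of the handle centre, which is 45 to 75 mm above the bench (x of tow_slot in the frame of clip_grip between 0.068 and 0.088 m and y of tow_slot in the frame of clip_grip between -0.01 and 0.01 m and angle between the x axis of clip_grip and the x axis of tow_slot, either way round below 0.26 rad and angle between clip_grip's own z axis and vertical below 0.26 rad and height (world z) of clip_grip between 0.045 and 0.075 m and linear speed of clip below 0.02 m/s); the robot touches nothing.
It fails at once if the black-handled clip is shifted by more than 30 mm (distance of black_grip from where it was at the start of the episode above 0.03 m).
It also fails if it takes over 42 s, if anything falls off the work surface, if the arm or the gripper's body presses on something with over 40 N, if the wrist force passes 120 N, or if a joint passes its speed limit or range.

## Working session

There is one attempt and no reset: what is moved stays moved. The work goes in short steps, Python scripts to look and compute and a tool call to move; the robot and the scene stay as the last step left them, time stands still between calls to the robot, and variables do not carry over. Pictures are saved under pics/ and viewed, and the job is handed in when it is done.

Besides the shell and the picture viewer there is one more tool, called after ">>>" as name([rows], argument=value, ...), one row to a line, values as JSON. step_arm: Moves the arm, as the interface text tells. Scaled input: -1 to 1 covers 0.04 m each way for a shift and 0.1 rad each way for a turn. Its arguments: {"type":"object","properties":{"moves":{"type":"array","items":{"type":"array","items":{"type":"number","minimum":-1,"maximum":1}}},"hand":{"type":"number"},"squeeze":{"type":"number"}},"required":["moves"]}

```bash
ls; mkdir -p pics; cat > h.py <<'E'
import numpy as np, cv2
from station import env
def save(p,n): cv2.imwrite('pics/'+n+'.png',cv2.cvtColor(p['frame'],cv2.COLOR_RGB2BGR))
def world(p,u,v,pose=None):
    K=p['mtx'];d=p['range_z'][int(v),int(u)]
    x=(u-K[0,2])/K[0,0];y=(v-K[1,2])/K[1,1]
    r=np.hypot(x,y);s=r
    for _ in range(20): s=r/(1+p['k1']*s*s)
    f=s/r if r>0 else 1
    T=p['pose'] if pose is None else pose
    return (T@np.array([x*f*d,-y*f*d,-d,1]))[:3]
E
python3 - <<'E'
from h import *
s=env.observe();print(s['tcp_pos'],s['orientation'],s['grip_width'],env.grip_depth)
for c in ['top','side']:
    p=env.read_camera(c);save(p,c+'0')
    for l in ['clip_grip','tow_slot','spare_slot','black_grip']:
        print(c,l,[(round(r['conf'],2),np.round(r['centre'],4)) for r in env.mark_of(p,l)])
E
```

```text
pics
[ 0.18675356 -0.49039339  0.23072883] [-1.77058804  1.56951802  1.73479395] 0.9994160086639637 0.0187
top clip_grip [(0.74, array([ 0.4346, -0.3522,  0.0123])), (0.72, array([ 0.4644, -0.1803,  0.0115])), (0.59, array([ 0.6793, -0.2266,  0.0121]))]
top tow_slot [(0.93, array([ 0.5885, -0.081 ,  0.0546]))]
top spare_slot [(0.59, array([0.603 , 0.1046, 0.054 ]))]
top black_grip []
side clip_grip [(0.92, array([ 0.6812, -0.2325,  0.0142])), (0.77, array([ 0.4358, -0.357 ,  0.0104])), (0.7, array([ 0.4658, -0.1742,  0.0132]))]
side tow_slot [(0.93, array([ 0.5888, -0.0781,  0.0557]))]
side spare_slot [(0.89, array([0.5992, 0.1064, 0.0594]))]
side black_grip [(0.86, array([0.5013, 0.3437, 0.0156]))]
```

View pics/top0.png

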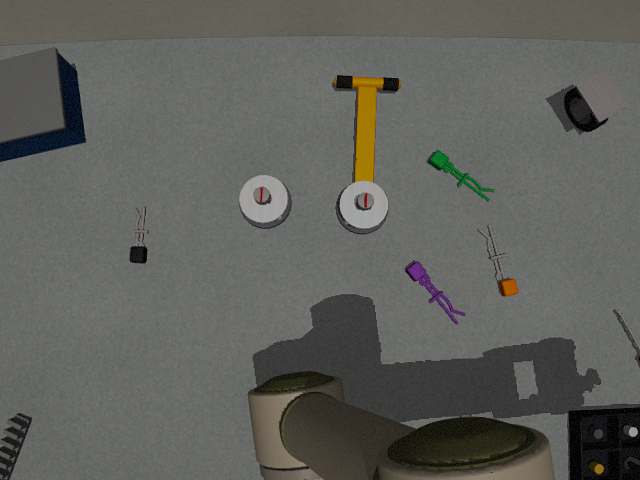

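View pics/side0.png

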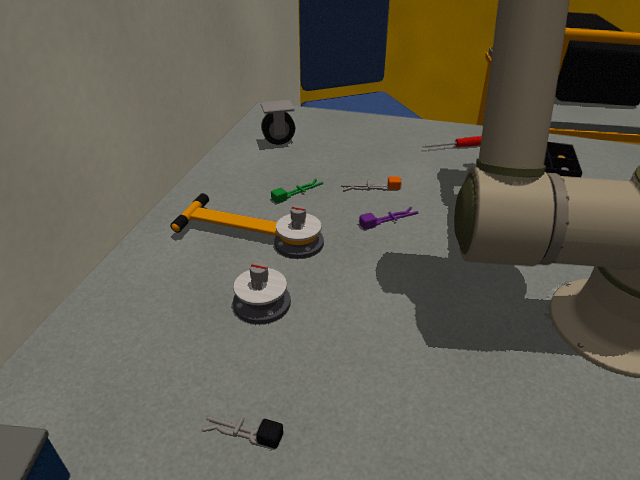

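The orange clip's handle is at about pixel (508,287) in the top view, with its open end up and to the left. The yellow-bar pin is at (364,200) and the black clip at (138,255). Next I'll measure the slot and clip directions.

```bash
python3 - <<'E'
from h import *
from scipy.spatial.transform import Rotation as Ro
s=env.observe();print(np.round(Ro.from_euler('xyz',s['orientation']).as_matrix(),3))
p=env.read_camera('top')
f=p['frame'].astype(int)
def fit(m,zs=None):
    vs,us=np.nonzero(m);P=np.array([world(p,u,v) for u,v in zip(us,vs)])
    P=P[np.isfinite(P).all(1)]
    c=P[:,:2].mean(0);w,V=np.linalg.eigh(np.cov((P[:,:2]-c).T));d=V[:,1]*np.sign(V[0,1])
    print(len(P),c.round(4),P[:,2].mean().round(4),'yaw',np.arctan2(d[1],d[0]).round(3))
R,G,B=f[...,0],f[...,1],f[...,2]
uu,vv=np.meshgrid(range(640),range(480))
red=(R>120)&(G<70)&(B<70)
fit(red&(abs(uu-365)<20)&(abs(vv-200)<20))
yel=(R>150)&(G>90)&(B<80)
fit(yel&(uu>345)&(uu<385)&(vv>100)&(vv<175))
org=(R>150)&(G>60)&(G<150)&(B<60)&(abs(uu-508)<15)&(abs(vv-287)<15);fit(org)
for u,v in [(488,226),(479,232),(493,250)]:print(world(p,u,v).round(4))
cv2.imwrite('pics/z0.png',cv2.resize(p['frame'][210:310,460:540,::-1],None,fx=6,fy=6,interpolation=cv2.INTER_CUBIC))
cv2.imwrite('pics/z1.png',cv2.resize(p['frame'][70:240,320:420,::-1],None,fx=3.5,fy=3.5,interpolation=cv2.INTER_CUBIC))
E
```

```text
[[ 0.     0.356 -0.935]
 [ 0.    -0.935 -0.356]
 [-1.    -0.    -0.   ]]
29 [ 0.5876 -0.082 ] 0.086 yaw -0.024
1331 [ 0.7183 -0.0885] 0.0383 yaw -0.118
180 [ 0.4345 -0.3563] 0.0253 yaw 0.467
[ 0.5529 -0.3263  0.005 ]
[ 0.5417 -0.3091  0.0016]
[ 0.5066 -0.335   0.002 ]
```

View pics/z0.png

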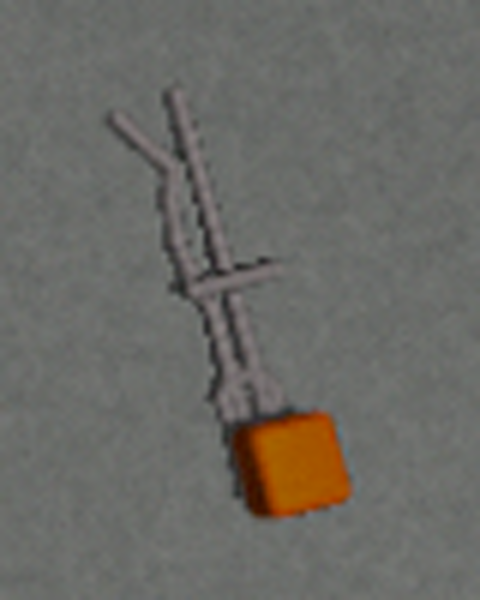

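>>> step_arm([
  [1,0.6,0,0],
  [1,0.6,0,0],
  [1,0.6,0,0],
  [1,0.6,0,0],
  [1,0.6,0,0],
], hand=70)

```text
time_s: 0.97
tcp_pos: [0.3668, -0.382, 0.2311]
orientation: [0.551, 1.569, -2.241]
force: [0.2, -0.2, -0.2]
grip_width: 0.821
```

```bash
cat >> h.py <<'E'
from scipy.spatial.transform import Rotation as Ro
def tool():
    s=env.observe();T=np.eye(4);T[:3,:3]=Ro.from_euler('xyz',s['orientation']).as_matrix();T[:3,3]=s['tcp_pos'];return T
def wrist(n):
    T=tool();p=env.read_camera('wrist');p['pose']=T@p['T_tool_cam'];save(p,n);return p
E
python3 - <<'E'
from h import *
T=tool();print(T.round(3));p=wrist('w0');print(p['T_tool_cam'].round(3))
for l in ['clip_grip','tow_slot']:print(l,[(round(r['conf'],2),np.round(r['centre'],4)) for r in env.mark_of(p,l)])
p=env.read_camera('top');f=p['frame'].astype(int);R,G,B=f[...,0],f[...,1],f[...,2]
# bar edges per row
for v in range(95,180,8):
    us=np.nonzero((R[v]>150)&(G[v]>90)&(B[v]<80))[0];us=us[(us>340)&(us<390)]
    if len(us): print(v,us.min(),us.max(),world(p,us.min()+1,v).round(4),world(p,us.max()-1,v).round(4))
E
```

```text
[[-0.001  0.343 -0.939  0.367]
 [-0.001 -0.939 -0.343 -0.382]
 [-1.     0.001  0.002  0.231]
 [ 0.     0.     0.     1.   ]]
[[-0.     0.317 -0.948 -0.144]
 [ 1.    -0.    -0.     0.   ]
 [-0.    -0.948 -0.317 -0.082]
 [ 0.     0.     0.     1.   ]]
clip_grip [(0.66, array([ 0.4364, -0.3539,  0.0121])), (0.55, array([ 0.465 , -0.1817,  0.0114]))]
tow_slot []
95 358 375 [ 0.8054 -0.0786  0.0329] [ 0.8062 -0.1079  0.0311]
103 358 375 [ 0.7887 -0.0782  0.0338] [ 0.7887 -0.1071  0.0339]
111 358 375 [ 0.7721 -0.0778  0.035 ] [ 0.7736 -0.1071  0.0311]
119 357 374 [ 0.7572 -0.0759  0.0317] [ 0.7559 -0.1043  0.0352]
127 357 374 [ 0.7414 -0.0757  0.0308] [ 0.7405 -0.1042  0.0335]
135 357 374 [ 0.726  -0.0755  0.0292] [ 0.7243 -0.1037  0.0344]
143 356 374 [ 0.7087 -0.073   0.0337] [ 0.7088 -0.1035  0.0334]
151 356 373 [ 0.6925 -0.0726  0.0354] [ 0.6934 -0.1014  0.0323]
159 357 373 [ 0.6776 -0.0744  0.0329] [ 0.6777 -0.101   0.0324]
167 356 373 [ 0.6615 -0.0721  0.0349] [ 0.6624 -0.1008  0.0311]
175 355 372 [ 0.6461 -0.07    0.0344] [ 0.6464 -0.0984  0.0332]
```

View pics/w0.png

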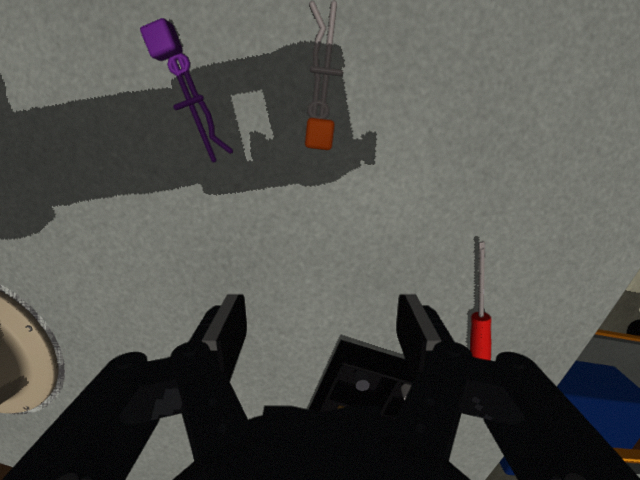

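View pics/z1.png

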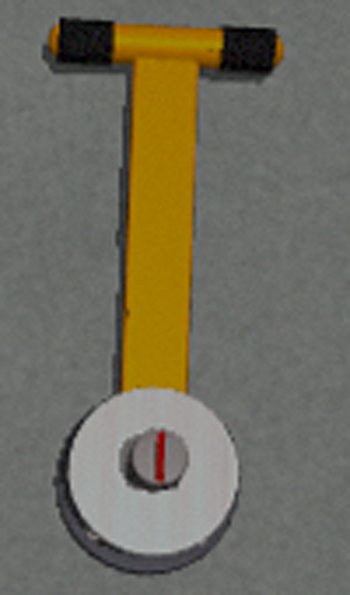

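```bash
cat >> h.py <<'E'
def proj_plane(p,u,v,z):
    K=p['mtx'];q=cv2.undistortPoints(np.array([[[u,v]]],float),K,np.array([p['k1'],0,0,0.]))[0,0]
    T=p['pose'];d=T[:3,:3]@np.array([q[0],-q[1],-1]);return T[:3,3]+d*(z-T[2,3])/d[2]
E
python3 - <<'E'
from h import *
p=wrist('w1');f=p['frame'].astype(int);R,G,B=f[...,0],f[...,1],f[...,2]
m=((R-B>50)&(G>30)).astype(np.uint8);m[:, :280]=0;m[:,360:]=0;m[200:]=0
vs,us=np.nonzero(m)
P=np.array([world(p,u,v,p['pose']) for u,v in zip(us,vs)]);print(len(P))
top=P[P[:,2]>0.02];print(top[:,2].mean(),cv2.minAreaRect((top[:,:2]*1000).astype(np.float32)))
cv2.imwrite('pics/z2.png',cv2.resize(p['frame'][0:160,280:370,::-1],None,fx=5,fy=3.75,interpolation=cv2.INTER_CUBIC))
E
```

```text
778
0.026405762983369593 ((434.4998474121094, -355.5909118652344), (29.14439582824707, 27.0347843170166), 13.978974342346191)
```

View pics/z2.png

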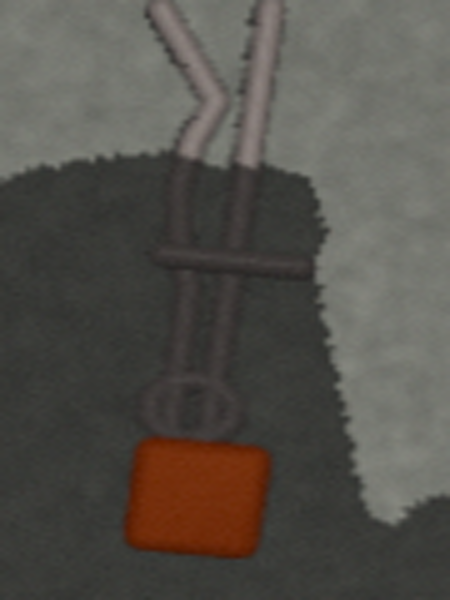

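```bash
python3 - <<'E'
from h import *
p=wrist('w2')
a=proj_plane(p,280+210/5,425/3.75,.003);b=proj_plane(p,280+266/5,10/3.75,.003);print(a,b,np.arctan2(b[1]-a[1],b[0]-a[0]))
s=env.observe();T=tool();print(s['tcp_pos'],np.arctan2(-T[1,2],-T[0,2]))
E
```

```text
[ 0.45254795 -0.35300031  0.003     ] [ 0.55282147 -0.32773419  0.003     ] 0.246833776776839
[ 0.36461314 -0.38390774  0.23088235] 0.349748936745705
```

>>> step_arm([
  [0.6,0.25,0,-0.4],
  [0.6,0.25,-0.5,-0.4],
  [0.6,0.2,-1,-0.3],
  [0,0,-1,0],
  [0,0,-1,0],
], hand=60, squeeze=70)

```text
time_s: 1.68
tcp_pos: [0.4348, -0.3647, 0.0981]
orientation: [1.852, 1.55, -1.069]
force: [-0.2, -1.4, -0.6]
grip_width: 0.707
```

```bash
cat > st.py <<'E'
from h import *
s=env.observe();T=tool();print(s['time_s'],s['tcp_pos'].round(4) if hasattr(s['tcp_pos'],'round') else s['tcp_pos'],'yaw',round(np.arctan2(-T[1,2],-T[0,2]),4),'F',np.round(s['force'],1),s['grip_width'])
E
python3 st.py
```

```text
1.6833 [ 0.4348 -0.3647  0.0981] yaw 0.2202 F [-0.2 -1.4 -0.6] 0.7066435301797704
```

>>> step_arm([
  [0,0.2,-0.5,0.2],
  [0,0,-0.4,0],
  [0,0,0,0],
  [0,0,0,0],
  [0,0,0,0],
])

```text
time_s: 2.1
tcp_pos: [0.4275, -0.358, 0.0528]
orientation: [1.491, 1.563, -1.42]
force: [-0.0, 0.9, 0.3]
grip_width: 0.698
```

```bash
python3 st.py; python3 - <<'E'
from h import *
p=wrist('w3');print([(round(r['conf'],2),np.round(r['centre'],4)) for r in env.mark_of(p,'clip_grip')])
E
```

```text
2.1 [ 0.4275 -0.358   0.0528] yaw 0.2309 F [-0.   0.9  0.3] 0.6979781664617979
[(0.92, array([ 0.4683, -0.1842,  0.0109])), (0.73, array([ 0.4375, -0.3524,  0.0149]))]
```

View pics/w3.png

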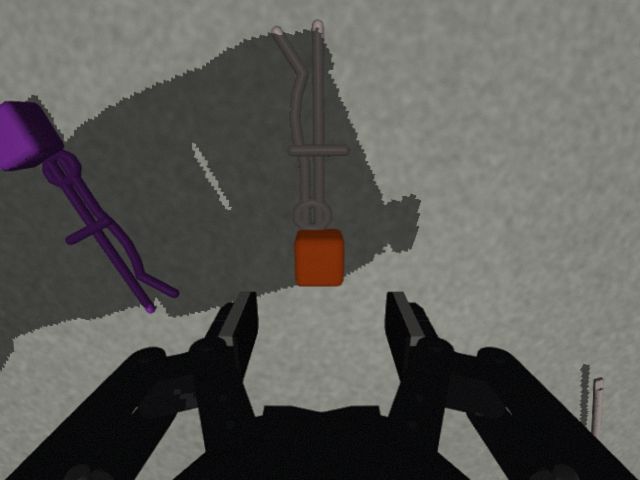

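The wrist view shows the orange handle at (320,258), centred between the jaws, with the leg straight up at u≈318. I'll go down now.

>>> step_arm([
  [0.2,0.07,-0.3,0.1],
  [0,0,-0.5,0],
  [0,0,-0.3,0],
  [0,0,0,0],
  [0,0,0,0],
])

```text
time_s: 2.62
tcp_pos: [0.4397, -0.3574, 0.0109]
orientation: [1.828, 1.552, -1.071]
force: [-0.0, 0.1, 1.1]
grip_width: 0.702
```

```bash
python3 st.py
```

```text
2.6167 [ 0.4397 -0.3574  0.0109] yaw 0.2429 F [-0.   0.1  1.1] 0.7016985974986646
```

>>> step_arm([
  [-0.1,0.04,-0.1,0],
  [0,0,-0.05,0],
  [0,0,0,0],
  [0,0,0,0],
  [0,0,0,0],
])

```text
time_s: 3.03
tcp_pos: [0.4365, -0.3564, 0.0066]
orientation: [1.862, 1.548, -1.036]
force: [-0.7, -0.2, -0.1]
grip_width: 0.702
```

```bash
python3 st.py
```

```text
3.0333 [ 0.4365 -0.3564  0.0066] yaw 0.2437 F [-0.7 -0.2 -0.1] 0.7020430337912779
```

>>> step_arm([
  [-0.05,0,-0.07,0],
  [0,0,0,0],
  [0,0,0,0],
  [0,0,0,0],
  [0,0,0,0],
])

```text
time_s: 3.45
tcp_pos: [0.4346, -0.3568, 0.0043]
orientation: [1.87, 1.546, -1.028]
force: [-0.0, 0.7, -0.2]
grip_width: 0.699
```

>>> step_arm([
  [0,0,0,0],
  [0,0,0,0],
  [0,0,0,0],
  [0,0,0,0],
  [0,0,0,0],
], hand=10, squeeze=70)

```text
time_s: 3.87
tcp_pos: [0.4348, -0.357, 0.0049]
orientation: [1.87, 1.546, -1.028]
force: [-0.6, 0.8, -0.6]
grip_width: 0.31
```

>>> step_arm([
  [0,0,0,0],
  [0,0,0,0],
  [0,0,0,0],
  [0,0,0,0],
  [0,0,0,0],
])

```text
time_s: 4.28
tcp_pos: [0.4347, -0.357, 0.0047]
orientation: [1.871, 1.546, -1.028]
force: [-0.5, -0.2, 0.2]
grip_width: 0.311
```

```bash
python3 st.py; python3 -c "
from h import *
print(tool().round(4));wrist('w4')"
```

```text
4.2833 [ 0.4347 -0.357   0.0047] yaw 0.2436 F [-0.5 -0.2  0.2] 0.31069857777044735
[[ 0.0128  0.241  -0.9704  0.4347]
 [-0.0212 -0.9702 -0.2412 -0.357 ]
 [-0.9997  0.0236 -0.0073  0.0047]
 [ 0.      0.      0.      1.    ]]
```

View pics/w4.png

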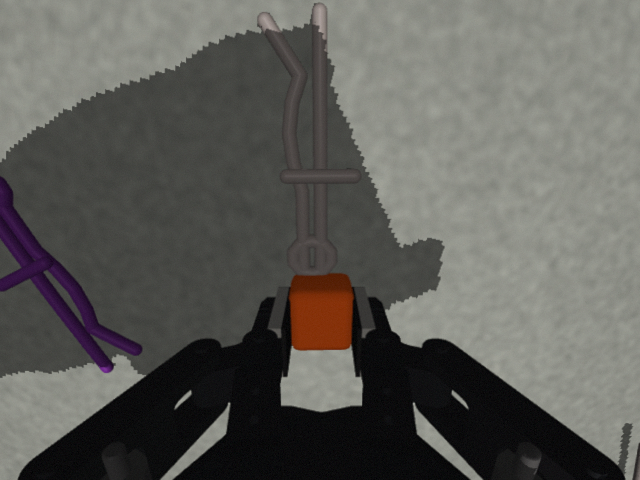

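The grasp is good: the handle sits between the pads at (320,310). I'll lift and carry it to a stand-off in front of the slot.

>>> step_arm([
  [0,0,0.3,0],
  [0,0,0.6,0],
  [0,0,0.8,0],
  [0,0,0.8,0],
  [0,0,0,0],
])

```text
time_s: 4.75
tcp_pos: [0.4334, -0.3554, 0.1098]
orientation: [1.838, 1.551, -1.059]
force: [0.4, -1.6, -0.8]
grip_width: 0.312
```

>>> step_arm([
  [0,0.4,0,-0.3],
  [0,0.7,0,-0.5],
  [0,0.8,0,-0.5],
  [0,0.8,0,-0.5],
  [0,0.7,0,-0.5],
])

```text
time_s: 5.17
tcp_pos: [0.433, -0.2202, 0.1149]
orientation: [1.923, 1.541, -1.22]
force: [0.1, -0.1, -1.4]
grip_width: 0.313
```

>>> step_arm([
  [-0.1,0.7,0,-0.3],
  [-0.1,0.7,0,-0.2],
  [-0.1,0.7,0,0],
  [0,0.3,0,0],
  [0,0,0,0],
])

```text
time_s: 5.58
tcp_pos: [0.4188, -0.1151, 0.1171]
orientation: [1.956, 1.54, -1.24]
force: [-0.3, -0.7, -0.8]
grip_width: 0.311
```

```bash
python3 st.py; python3 -c "
from h import *
print(tool().round(4));wrist('w5')"
```

```text
5.5833 [ 0.4188 -0.1151  0.1171] yaw -0.0537 F [-0.3 -0.7 -0.8] 0.3110436710694133
[[ 0.0099 -0.054  -0.9985  0.4188]
 [-0.0287 -0.9981  0.0537 -0.1151]
 [-0.9995  0.0281 -0.0114  0.1171]
 [ 0.      0.      0.      1.    ]]
```

View pics/w5.png

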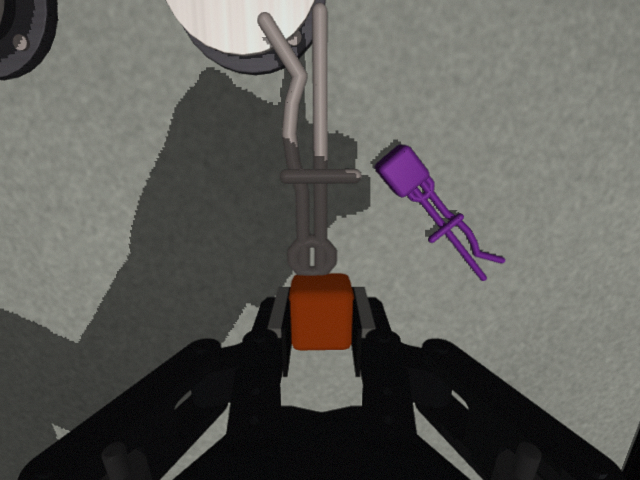

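>>> step_arm([
  [0,0.6,0,0],
  [0,0.4,0,0],
  [0,0,-0.5,0],
  [0,0,-0.5,0],
  [0,0,0,0],
])

```text
time_s: 6.05
tcp_pos: [0.4213, -0.0791, 0.0784]
orientation: [2.083, 1.534, -1.115]
force: [-0.1, 0.6, -2.0]
grip_width: 0.314
```

```bash
python3 st.py; python3 -c "
from h import *
print(tool().round(4));p=wrist('w6')
print([(round(r['conf'],2),np.round(r['centre'],4)) for r in env.mark_of(p,'tow_slot')])
p=env.read_camera('top');cv2.imwrite('pics/z3.png',cv2.resize(p['frame'][160:320,310:420,::-1],None,fx=4,fy=3.7,interpolation=cv2.INTER_CUBIC))
p=env.read_camera('side');cv2.imwrite('pics/z4.png',cv2.resize(p['frame'][170:280,230:420,::-1],None,fx=4,fy=4,interpolation=cv2.INTER_CUBIC))
"
```

```text
6.05 [ 0.4213 -0.0791  0.0784] yaw -0.0564 F [-0.1  0.6 -2. ] 0.3135976220337791
[[ 0.0161 -0.0569 -0.9982  0.4213]
 [-0.0329 -0.9979  0.0564 -0.0791]
 [-0.9993  0.032  -0.018   0.0784]
 [ 0.      0.      0.      1.    ]]
[]
```

View pics/w6.png

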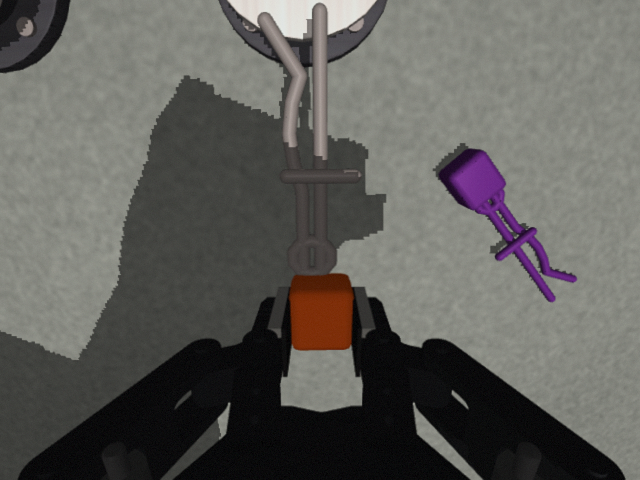

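View pics/z3.png

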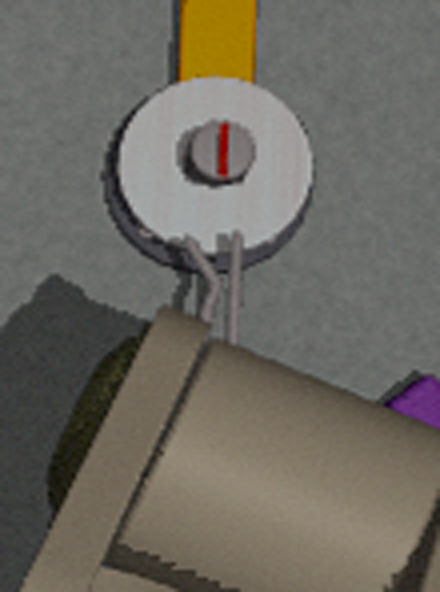

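View pics/z4.png

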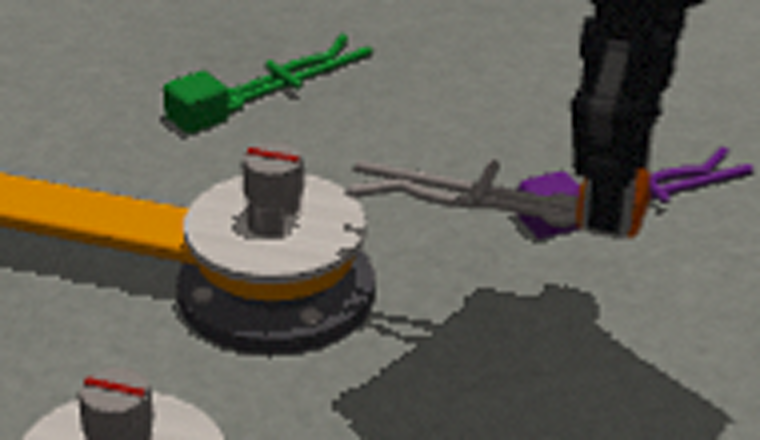

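```bash
python3 -c "
from h import *
p=env.read_camera('top')
for z in (.074,.08):print(z,proj_plane(p,310+235/4,160+237/3.7,z).round(4),proj_plane(p,310+234/4,160+340/3.7,z).round(4))
for n,u,v in (('redA',223,123),('redB',224,177),('ctr',224,151)):print(n,proj_plane(p,310+u/4,160+v/3.7,.084).round(4))
f=p['frame'].astype(int);R,G,B=f[...,0],f[...,1],f[...,2]
# washer centre
m=((f.min(2)>120)).astype(np.uint8);m[:,:330]=0;m[:,395:]=0;m[:175]=0;m[240:]=0
c=max(cv2.findContours(m,0,1)[0],key=cv2.contourArea);e=cv2.fitEllipse(cv2.convexHull(c));print(e,proj_plane(p,e[0][0],e[0][1],.046).round(4))
p=env.read_camera('side')
print([(round(r['conf'],2),np.round(r['centre'],4)) for r in env.mark_of(p,'clip_grip')],[(round(r['conf'],2),np.round(r['centre'],4)) for r in env.mark_of(p,'tow_slot')])
"
```

```text
0.074 [ 0.5468 -0.0883  0.074 ] [ 0.4971 -0.087   0.074 ]
0.08 [ 0.5459 -0.0876  0.08  ] [ 0.4965 -0.0864  0.08  ]
redA [ 0.6006 -0.0829  0.084 ]
redB [ 0.5743 -0.0829  0.084 ]
ctr [ 0.5869 -0.0831  0.084 ]
((363.4436340332031, 203.99368286132812), (47.006710052490234, 48.243465423583984), 104.96275329589844) [ 0.5885 -0.082   0.046 ]
[(0.8, array([ 0.4608, -0.1762,  0.0108])), (0.67, array([ 0.682 , -0.2313,  0.0144])), (0.57, array([ 0.4245, -0.082 ,  0.0881]))] [(0.72, array([ 0.592 , -0.0794,  0.0546]))]
```

>>> step_arm([
  [0,0.17,-0.3,0],
  [0,0,-0.25,0],
  [0,0,0,0],
  [0,0,0,0],
  [0,0,0,0],
])

```text
time_s: 6.87
tcp_pos: [0.4238, -0.073, 0.0607]
orientation: [2.215, 1.527, -0.984]
force: [-0.6, 0.7, -0.8]
grip_width: 0.312
```

```bash
python3 st.py; cat > lk.py <<'E'
import sys
from h import *
n=sys.argv[1]
print(tool().round(4))
p=env.read_camera('top');cv2.imwrite(f'pics/t{n}.png',cv2.resize(p['frame'][170:270,320:410,::-1],None,fx=6,fy=6,interpolation=cv2.INTER_CUBIC))
p=env.read_camera('side');cv2.imwrite(f'pics/s{n}.png',cv2.resize(p['frame'][190:265,250:400,::-1],None,fx=5,fy=5,interpolation=cv2.INTER_CUBIC))
E
python3 lk.py 7
```

```text
6.8667 [ 0.4238 -0.073   0.0607] yaw -0.0565 F [-0.6  0.7 -0.8] 0.3119530274687765
[[ 0.0245 -0.0574 -0.9981  0.4238]
 [-0.0368 -0.9977  0.0564 -0.073 ]
 [-0.999   0.0354 -0.0265  0.0607]
 [ 0.      0.      0.      1.    ]]
```

View pics/t7.png

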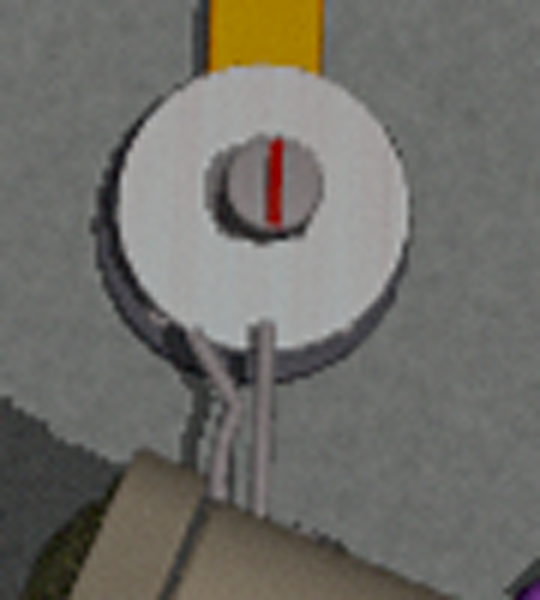

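View pics/s7.png

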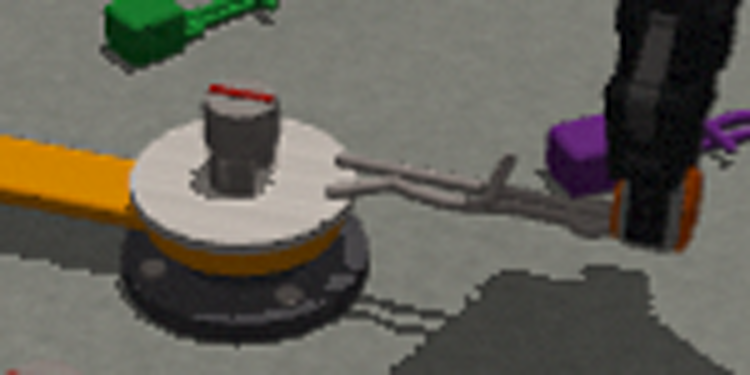

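>>> step_arm([
  [0,0,-0.18,0],
  [0,0,0,0],
  [0,0,0,0],
  [0,0,0,0],
  [0,0,0,0],
])

```text
time_s: 7.38
tcp_pos: [0.4244, -0.0735, 0.0537]
orientation: [2.239, 1.525, -0.959]
force: [-0.0, 0.7, -1.1]
grip_width: 0.311
```

```bash
python3 st.py; python3 lk.py 8; python3 -c "
from h import *
p=env.read_camera('top')
for u,v in ((263,325),(260,500)):print(proj_plane(p,320+u/6-.4,170+v/6-.4,.057).round(4))
for u,v in ((277,140),(274,225),(276,185)):print(proj_plane(p,320+u/6-.4,170+v/6-.4,.084).round(4))
"
```

```text
7.3833 [ 0.4244 -0.0735  0.0537] yaw -0.0568 F [-0.   0.7 -1.1] 0.3106801719439186
[[ 0.0265 -0.0577 -0.998   0.4244]
 [-0.0378 -0.9977  0.0567 -0.0735]
 [-0.9989  0.0362 -0.0286  0.0537]
 [ 0.      0.      0.      1.    ]]
[ 0.55   -0.0804  0.057 ]
[ 0.4969 -0.0787  0.057 ]
[ 0.6012 -0.0829  0.084 ]
[ 0.5756 -0.0816  0.084 ]
[ 0.5876 -0.0824  0.084 ]
```

View pics/t8.png

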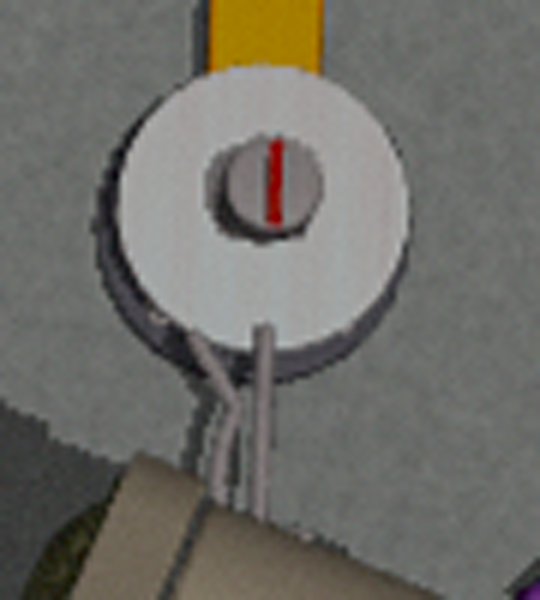

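View pics/s8.png

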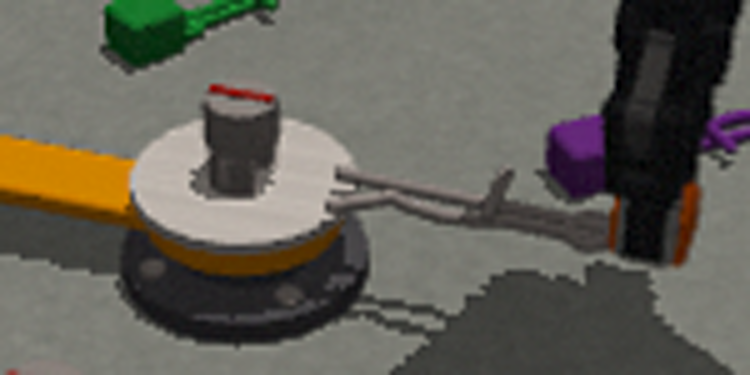

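Leg tip and slot line agree within 1 mm. I'll start inserting.

>>> step_arm([
  [0.2,-0.01,0,0],
  [0.2,-0.01,0,0],
  [0.2,-0.01,0,0],
  [0,0,0,0],
  [0,0,0,0],
])

```text
time_s: 7.95
tcp_pos: [0.4518, -0.075, 0.054]
orientation: [2.255, 1.524, -0.944]
force: [-0.4, -0.3, -1.2]
grip_width: 0.313
```

```bash
python3 st.py; python3 lk.py 9
```

```text
7.95 [ 0.4518 -0.075   0.054 ] yaw -0.0567 F [-0.4 -0.3 -1.2] 0.3134891754294089
[[ 0.0277 -0.0577 -0.9979  0.4518]
 [-0.0382 -0.9977  0.0567 -0.075 ]
 [-0.9989  0.0366 -0.0298  0.054 ]
 [ 0.      0.      0.      1.    ]]
```

View pics/t9.png

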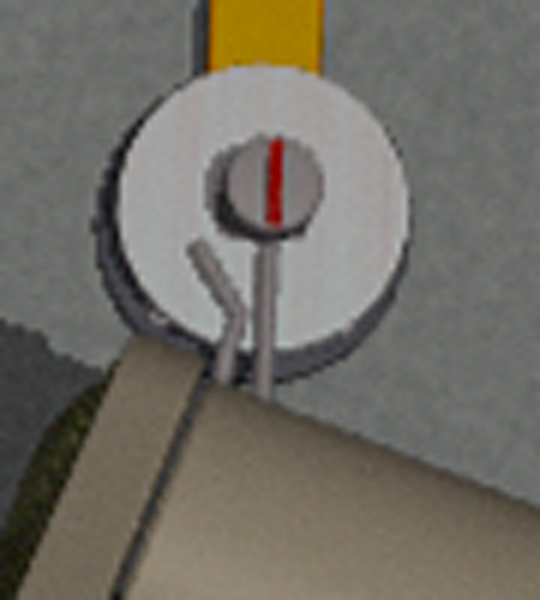

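View pics/s9.png

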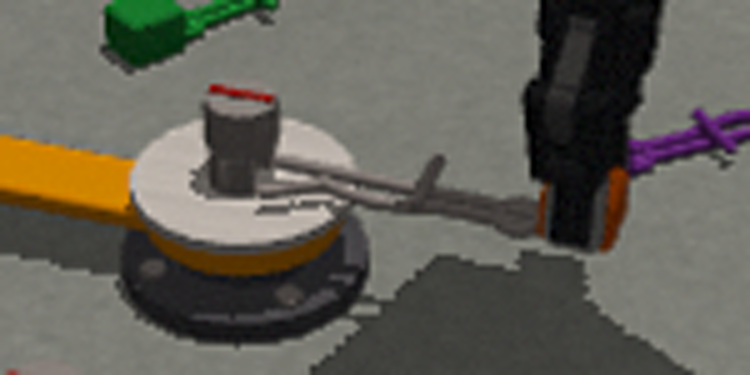

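>>> step_arm([
  [0.2,-0.01,-0.04,0],
  [0.2,-0.01,0,0],
  [0.2,-0.01,0,0],
  [0,0,0,0],
  [0,0,0,0],
])

```text
time_s: 8.47
tcp_pos: [0.4756, -0.0748, 0.0512]
orientation: [2.17, 1.53, -1.027]
force: [-5.0, 4.0, 0.9]
grip_width: 0.31
```

```bash
python3 st.py; python3 lk.py 10
```

```text
8.4667 [ 0.4756 -0.0748  0.0512] yaw -0.0553 F [-5.   4.   0.9] 0.3097844727914195
[[ 0.0214 -0.056  -0.9982  0.4756]
 [-0.0353 -0.9978  0.0552 -0.0748]
 [-0.9991  0.0341 -0.0233  0.0512]
 [ 0.      0.      0.      1.    ]]
```

View pics/t10.png

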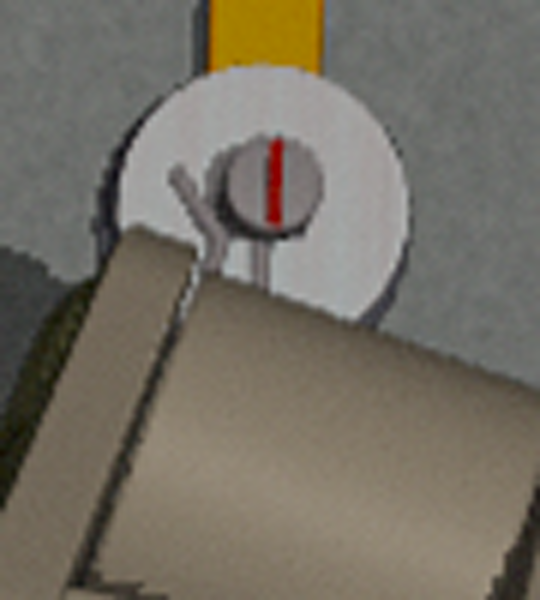

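View pics/s10.png

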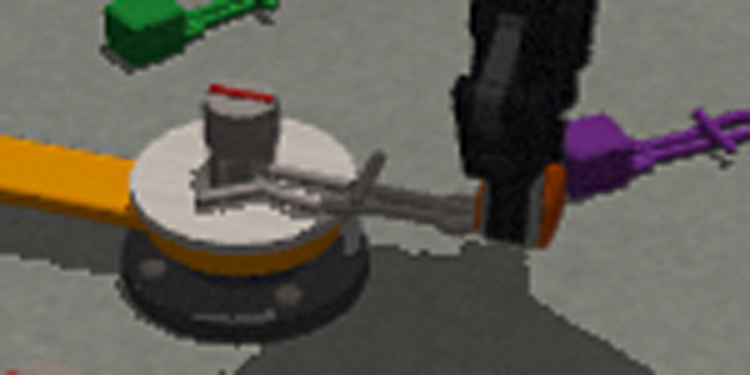

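The leg is in the slot and the arm's flare is riding on the outside of the shank, with small forces. I'll carry on.

>>> step_arm([
  [0.25,-0.015,0,0],
  [0.2,-0.015,0,0],
  [0.2,-0.01,0,0],
  [0,0,0,0],
  [0,0,0,0],
])

```text
time_s: 8.98
tcp_pos: [0.5025, -0.0754, 0.0512]
orientation: [2.194, 1.53, -1.003]
force: [-2.3, 3.7, 0.2]
grip_width: 0.315
```

```bash
python3 st.py; python3 lk.py 11
```

```text
8.9833 [ 0.5025 -0.0754  0.0512] yaw -0.0547 F [-2.3  3.7  0.2] 0.31544567522281547
[[ 0.0218 -0.0555 -0.9982  0.5025]
 [-0.0341 -0.9979  0.0547 -0.0754]
 [-0.9992  0.0329 -0.0236  0.0512]
 [ 0.      0.      0.      1.    ]]
```

View pics/s11.png

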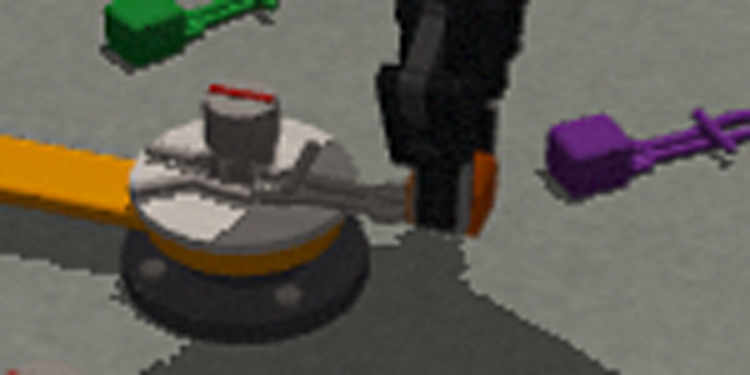

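>>> step_arm([
  [0.1,-0.01,0,0],
  [0.09,-0.005,0,0],
  [0,0,0,0],
  [0,0,0,0],
  [0,0,0,0],
])

```text
time_s: 9.5
tcp_pos: [0.5102, -0.0757, 0.0511]
orientation: [2.188, 1.531, -1.009]
force: [-1.3, 4.8, -1.5]
grip_width: 0.307
```

```bash
python3 st.py; python3 lk.py 12; python3 -c "
from h import *
wrist('w12')"
```

```text
9.5 [ 0.5102 -0.0757  0.0511] yaw -0.0552 F [-1.3  4.8 -1.5] 0.3074247866355936
[[ 0.021  -0.0559 -0.9982  0.5102]
 [-0.0333 -0.9979  0.0551 -0.0757]
 [-0.9992  0.0321 -0.0228  0.0511]
 [ 0.      0.      0.      1.    ]]
```

View pics/s12.png

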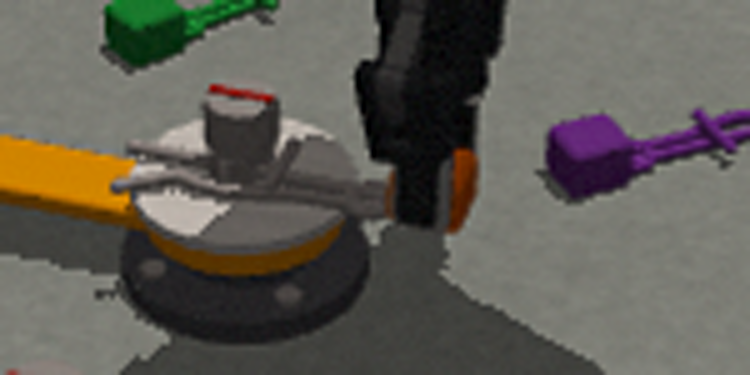

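View pics/w12.png

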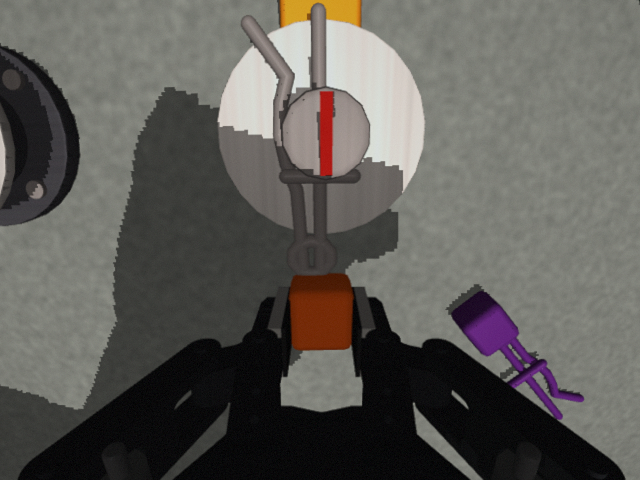

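The wrist view shows the leg emerging beyond the shank at (318,10), the arm bowed around it at left (283,100), and the cross bar at the shank's near edge (320,177). Now I'll release.

>>> step_arm([
  [0,0,0,0],
  [0,0,0,0],
  [0,0,0,0],
  [0,0,0,0],
  [0,0,0,0],
], hand=55)

```text
time_s: 10.07
tcp_pos: [0.5118, -0.0783, 0.0525]
orientation: [2.238, 1.525, -0.962]
force: [-0.3, 0.2, 0.8]
grip_width: 0.642
```

>>> step_arm([
  [0,0,0.2,0],
  [0,0,0.5,0],
  [0,0,0.8,0],
  [0,0,1,0],
  [0,0,1,0],
])

```text
time_s: 10.48
tcp_pos: [0.5072, -0.0774, 0.1922]
orientation: [1.977, 1.536, -1.224]
force: [0.8, -0.6, 0.5]
grip_width: 0.647
```

>>> step_arm([
  [-0.6,0,0.6,0],
  [-0.6,0,0,0],
  [-0.3,0,0,0],
  [0,0,0,0],
  [0,0,0,0],
])

```text
time_s: 10.9
tcp_pos: [0.4482, -0.0787, 0.2303]
orientation: [2.286, 1.518, -0.915]
force: [0.8, 0.8, -0.4]
grip_width: 0.643
```

```bash
python3 st.py; python3 lk.py 13; python3 -c "
from h import *
p=wrist('w13');print([(round(r['conf'],2),np.round(r['centre'],4)) for r in env.mark_of(p,'clip_grip')])
f=p['frame'].astype(int);R,G,B=f[...,0],f[...,1],f[...,2]
m=(R-B>50)&(R-G>40)&(G>25)&(G<R*.6)
P=np.array([[u,v,*world(p,u,v,p['pose'])] for v,u in zip(*np.nonzero(m))])
P=P[(P[:,4]>.055)&(P[:,4]<.08)];P=P[P[:,2]<.535];print(len(P),P.mean(0).round(4))
n=np.linalg.lstsq(np.c_[P[:,2:4],np.ones(len(P))],P[:,4],rcond=None)[0];print('slope',n[:2]);print(cv2.minAreaRect((P[:,2:4]*1000).astype(np.float32)))
p=env.read_camera('side')
for l in('clip_grip','tow_slot','black_grip'):print(l,[(round(r['conf'],2),np.round(r['centre'],4)) for r in env.mark_of(p,l)])
"
```

```text
10.9 [ 0.4482 -0.0787  0.2303] yaw -0.0589 F [ 0.8  0.8 -0.4] 0.6433703732436493
[[ 0.0321 -0.0602 -0.9977  0.4482]
 [-0.0417 -0.9974  0.0588 -0.0787]
 [-0.9986  0.0397 -0.0345  0.2303]
 [ 0.      0.      0.      1.    ]]
[(0.95, array([ 0.4657, -0.1816,  0.0139])), (0.68, array([ 0.5115, -0.072 ,  0.0573]))]
980 [ 3.043163e+02  1.546133e+02  5.106000e-01 -7.400000e-02  6.940000e-02]
slope [ 0.01709581 -0.05542514]
((510.41973876953125, -73.69613647460938), (26.934677124023438, 29.106502532958984), 86.54695892333984)
clip_grip [(0.74, array([ 0.6843, -0.232 ,  0.0136])), (0.57, array([ 0.5135, -0.0752,  0.0562])), (0.56, array([ 0.4643, -0.1778,  0.0133]))]
tow_slot [(0.57, array([ 0.5902, -0.0769,  0.0555]))]
black_grip [(0.94, array([0.4991, 0.3455, 0.0127]))]
```

View pics/s13.png

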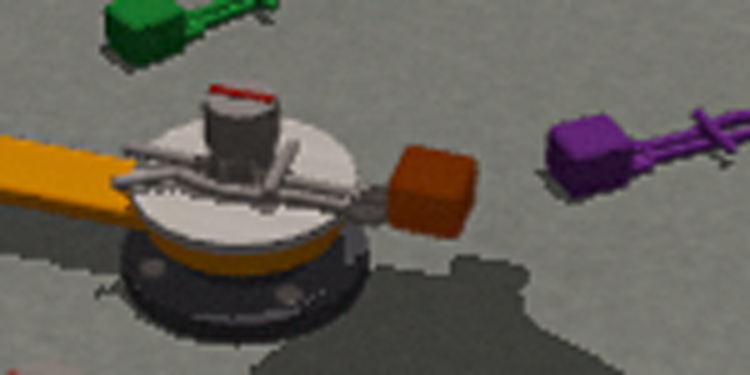

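View pics/w13.png

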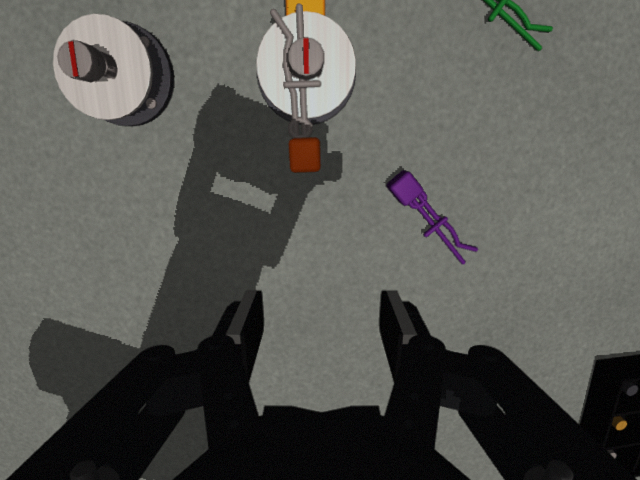

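```bash
python3 -c "
from h import *
print(env.close_job())"
```

```text
the job is handed in; nothing more can be done
None
```

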